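# Free the locked finishing cups and rack them

### The arm

A 6-joint arm with a two-finger parallel gripper is mounted at the origin on the work surface. World frame = base frame: x ahead of the robot, y to its left, z up, the work surface at z = 0. Lengths are in m, angles in rad, forces in N, time in s.
With the tool pointing down it reaches from about 0.35 to 0.975 m from the base axis. Payload 4.9 kg.
Tool frame: the origin (TCP) lies at the very end of the fingers, on their centre line; the grasp point (between the pads) lies 19 mm behind it (ctrl.grasp_offset is the distance from the TCP to the grasp point, in m); z points along the fingers, y is the line along which they close (so a half turn about z gives the same grasp; the last joint's range is limited). The gripper opens to 85 mm and grips with 20 to 120 N. Pads are 22 mm wide; open, the fingers measure 114 mm over their backs; the gripper's body (76 mm by 85 mm) begins 54 mm behind the grasp point. The pads swing forward as they close: fully open they stand 13 mm farther back than shut.
Start: joints at [1.163, 0.053, 1.613, -0, 1.476, -0.119], TCP at [0.178, 0.599, 0.231] pointing down, gripper open.
Joint ranges: [-3.01, 3.01], [-1.01, 2.22], [0.06, 2.58], [-1.02, 4.17], [0.09, 2.62], [-3.14, 3.14]. Speed limits (rad/s): [2.57, 2.57, 3.14, 3.14, 3.14, 3.14].

### API

Orientations are given as a rotation vector (axis times angle).
In Python, from station import ctrl, optics gives the robot as it stands.
- The arm moves only by the shell command python3 -m handwheel 'ROWS' [OPENING] [FORCE]. ROWS is JSON, a list of rows, each an object of numbers: "tx", "ty", "tz": the shift along the tool's x, y, z in mm; "roll": the turn about the tool's z in rad. A call has 1 to 12 rows; each row shifts and turns the commanded pose from where the row before left it, along the tool's axes as they then stand; what a row does not reach is not made up. A row lasts 1/12 s, in which the tool goes at most 41.7 mm and 7.16 degrees, less where a joint would pass 70% of its speed; a pose out of reach is approached as far as the arm can. A call with a gripper value outside its range is refused whole. OPENING is the finger opening in mm, from 0 to 85.4, set as the call begins (- or left out, the last holds). The fingers move at their own pace and stop on an object; FORCE is the grip in N (left out, the last holds). Time passes only in rows, so rows that do not move let the fingers close. It gives the time, the measured TCP pose, the force, the opening and the grip force at its end, in the units of the state.
- ctrl.get_obs(): the state, without advancing time (a new reading comes with each control period).
- optics.get_image(name): name is "side" or "top" or "wrist"; returns (picture, depth): 420x560x3 uint8, red, green, blue; 420x560 float32, m along the optical axis (not along the pixel's ray), 0 where there is no reading.
- optics.camera_params(name): a dict with "mtx" (3x3 intrinsics, pixels), "k1" (the pictures are not rectified: a ray, as slopes to the right and down, at radius r is drawn at 1 + k1 r^2 times it, then the intrinsics apply), "extrinsics" (4x4, takes a point from camera to world coordinates); the wrist camera has in their place "tool_from_camera" (4x4, takes a point from camera to tool coordinates, whose origin is the TCP and whose axes are the flange's). Camera axes: x right, y down, z forward; pixel columns grow to the right and rows downward; lengths in m; the calibration is good to about 2 mm. A picture is of the moment at which its call begins: read the wrist's pose just before it. camera_params takes no time and is no camera call.
- ctrl.finish_job(): hands the job in; it is judged then, once.
The state is a dict: "t": time; "q": joint angles; "dq": joint speeds; "effort": joint torques, N m; "tool_pos": TCP position; "tool_rot": TCP orientation; "contact_force": force on the tool from outside, world axes, zero at the start; "wrist_torque": the same for the moment, N m; "opening": finger opening in m; "grip_force": force on a finger pad.
Only numpy, scipy, OpenCV 4.12 (cv2) and the standard library are available. Lean on these libraries where they do the work, as an engineer would, in place of code of your own. Each camera call takes 0.05 s, during which the arm holds its last target. There are 200 camera calls.

### The job

First swing the rack's outrigger all the way out until it clicks into its end stop, so that the rack stands steady. Then free every steel finishing cup that is stuck in its grey pot - grip its rim and pull with a twist - and set each one, and the cup already standing loose on the bench, upright and fully down in the nest of its own shape on the rack. Leave the tape roll and the hammer alone.

Things in the scene. Friction and masses are not known exactly. Their poses are not given: they have to be found in the camera images.
- cup_round: Loose plain steel cup, round, 48 mm across, 65 mm high, wall 4 mm, about 180 g; may be absent. Origin: centre of its underside, z up. Two dark lugs stick out along its +x and -x, 8 mm wide, out to 39 mm from the axis, 16 to 22 mm above its underside; smooth above them.
- cup_square: Loose plain steel cup, square, 42 x 42 mm, 65 mm high, wall 4 mm, about 180 g; may be absent. Origin: centre of its underside, z up. Two dark lugs stick out along its +x and -x, 8 mm wide, out to 39 mm from the axis, 16 to 22 mm above its underside; smooth above them.
- cup_hex: Loose plain steel cup, hexagonal, 46 mm across flats (flats face its own +-y, corners along +-x), 65 mm high, wall 4 mm, about 180 g; may be absent. Origin: centre of its underside, z up. Two dark lugs stick out along its +x and -x, 8 mm wide, out to 39 mm from the axis, 16 to 22 mm above its underside; smooth above them.
- cup_oblong: Loose plain steel cup, rectangular, 50 mm along its x, 34 mm along y, 65 mm high, wall 4 mm, about 180 g; stands loose on the bench. Origin: centre of its underside, z up. Two dark lugs stick out along its +x and -x, 8 mm wide, out to 39 mm from the axis, 16 to 22 mm above its underside; smooth above them.
- pot_round: Grey pot fixed to the bench (all three alike), holding cup_round. 90 mm across, 36 mm high, inside 84 mm, floor 6 mm. Origin: centre of its underside. Two dark catches on its rim along its +-x, 30 mm wide, reach in to 33 mm from the axis, underside at 30 mm. The cup starts within 0.2 rad of the pot's yaw, lugs caught 2 mm under the catches; turned 60 to 90 deg off, either way, it lifts out.
- pot_square: Grey pot fixed to the bench (all three alike), holding cup_square. 90 mm across, 36 mm high, inside 84 mm, floor 6 mm. Origin: centre of its underside. Two dark catches on its rim along its +-x, 30 mm wide, reach in to 33 mm from the axis, underside at 30 mm. The cup starts within 0.2 rad of the pot's yaw, lugs caught 2 mm under the catches; turned 60 to 90 deg off, either way, it lifts out.
- pot_hex: Grey pot fixed to the bench (all three alike), holding cup_hex. 90 mm across, 36 mm high, inside 84 mm, floor 6 mm. Origin: centre of its underside. Two dark catches on its rim along its +-x, 30 mm wide, reach in to 33 mm from the axis, underside at 30 mm. The cup starts within 0.2 rad of the pot's yaw, lugs caught 2 mm under the catches; turned 60 to 90 deg off, either way, it lifts out.
- nest_round: White shallow nest for cup_round on the rack, fixed; axes as the cup's (any yaw fits), 2 mm to spare all round. Floor 3 mm thick, walls 5 mm thick and 13 mm high over its origin (centre of its underside, on the rack's top, 30 mm above the bench). A seated cup's origin is 3 mm above the nest's, its lugs above the walls. Nests lie on a 96 mm square grid.
- nest_square: White shallow nest for cup_square on the rack, fixed; axes as the cup's (fits every 90 deg), 2 mm to spare all round. Floor 3 mm thick, walls 5 mm thick and 13 mm high over its origin (centre of its underside, on the rack's top, 30 mm above the bench). A seated cup's origin is 3 mm above the nest's, its lugs above the walls. Nests lie on a 96 mm square grid.
- nest_hex: White shallow nest for cup_hex on the rack, fixed; axes as the cup's (fits every 60 deg), 2 mm to spare all round. Floor 3 mm thick, walls 5 mm thick and 13 mm high over its origin (centre of its underside, on the rack's top, 30 mm above the bench). A seated cup's origin is 3 mm above the nest's, its lugs above the walls. Nests lie on a 96 mm square grid.
- nest_oblong: White shallow nest for cup_oblong on the rack, fixed; axes as the cup's (fits every 180 deg), 2 mm to spare all round. Floor 3 mm thick, walls 5 mm thick and 13 mm high over its origin (centre of its underside, on the rack's top, 30 mm above the bench). A seated cup's origin is 3 mm above the nest's, its lugs above the walls. Nests lie on a 96 mm square grid.
- rack: Aluminium rack, fixed: top plate 210 x 210 mm, top 30 mm above the bench, on a narrow dark pedestal. Origin: under its centre, on the bench. It carries the four nests; the outrigger is hinged on its own +y side.
- outrigger (a joint): Angle (rad) of the rack's outrigger, a grey bar 130 mm long, 8 to 20 mm above the bench, on a vertical pivot. 0: folded along the rack's +y side, pointing to the rack's +x; grows anticlockwise (from above) as it swings out to its end stop at 1.6, pointing to the rack's +y. An over-centre spring draws it home past 1.35 and holds it; let go short of 0.85, it springs back. The pin needs about 4 N.
- outrigger_pin (a point): Top of the upright steel pin on the outrigger, 14 mm across, 105 mm from the pivot, its top 69 mm above the bench; free-standing down to 20 mm above the bench. Push it or pinch it.
- outrigger_hinge (a point): Pivot of the outrigger, at bench height.
- tape: Bystander: roll of tape, 80 mm across, 24 mm high, loose. Origin: centre of its underside.
- hammer: Bystander: hammer lying on the bench, loose; handle to its own -x.
Not all that is in view belongs to the job. Leave any green look-alike of the cup_oblong alone. What is shaped like the cup_hex but orange is not meant.

How it is judged:
By the outcome, as a careful person would: the job done as asked, in the order asked, and still so for the second after the job is handed in, with the robot touching nothing.
Of cup_round, cup_square, cup_hex only 2 to 3 are there at a start; the rules pass over those that are not, and their reading is None.
At some moment in a run one of cup_oblong may be knocked a few centimetres aside while the robot is not near it.
Once in a run the grip may slacken for a moment while it holds something.
It also fails if it takes over 205 s, if anything falls off the work surface, if the arm or the gripper's body presses on something with over 40 N, if the wrist force passes 120 N, or if a joint passes its speed limit or range.

## Working session

There is one attempt and no reset: what is moved stays moved. The work goes in short steps, Python scripts to look and compute and a shell command to move; the robot and the scene stay as the last step left them, time stands still between calls to the robot, and variables do not carry over. Pictures are saved under pics/ and viewed, at most 14 in all, crops included, and the job is handed in when it is done.

```bash
mkdir -p pics; ls; python3 - <<'E'
from station import ctrl, optics
import cv2, numpy as np
print(ctrl.get_obs())
for n in ["top","side"]:
    p,d=optics.get_image(n); cv2.imwrite(f"pics/{n}0.png",p[:,:,::-1]); np.savez(f"{n}0.npz",p=p,d=d)
    c=optics.camera_params(n); print(n,c)
print(optics.camera_params("wrist"))
E
```

```text
pics
{'t': 0.0, 'q': array([ 1.16298813e+00,  5.33696389e-02,  1.61429309e+00,  2.65353495e-05,
        1.47598806e+00, -1.18987396e-01]), 'dq': array([ 4.10645494e-04,  6.22070613e-05, -1.41518640e-03,  7.62635076e-04,
        1.89049667e-04,  1.01231233e-03]), 'effort': array([ 3.51657563e-04, -3.93688345e+01, -3.70174491e+01, -1.73623703e-04,
        7.08846506e-03,  1.21199434e-05]), 'tool_pos': array([0.17775164, 0.59854535, 0.23005563]), 'tool_rot': array([-0.45202637, -3.10833397,  0.00311006]), 'contact_force': array([-0.47813469, -0.64897645,  0.56382774]), 'wrist_torque': array([-0.03159569,  0.02368444,  0.02654395]), 'grip_force': 0.0, 'opening': 0.08570626853445058}
top {'mtx': array([[393.10618978,   0.        , 279.86564023],
       [  0.        , 393.10618978, 215.33282803],
       [  0.        ,   0.        ,   1.        ]]), 'k1': -0.11640866434542113, 'extrinsics': array([[-0.00553372, -0.9900432 ,  0.14065507,  0.43803063],
       [-0.99998141,  0.005839  ,  0.00175778, -0.08483933],
       [-0.00256156, -0.14064273, -0.9900571 ,  0.98630756],
       [ 0.        ,
[... 352 characters left out ...]
262923, -0.65978961],
       [ 0.01764784, -0.605709  , -0.79549051,  0.88568909],
       [ 0.        ,  0.        ,  0.        ,  1.        ]])}
{'mtx': array([[309.6331641 ,   0.        , 279.56461347],
       [  0.        , 309.6331641 , 214.17373762],
       [  0.        ,   0.        ,   1.        ]]), 'k1': -0.0036052813249642097, 'tool_from_camera': array([[ 1.12540958e-03, -9.46963641e-01, -3.21338757e-01,
         8.16875551e-02],
       [ 9.99999366e-01,  1.07541830e-03,  3.33065462e-04,
        -6.42709361e-04],
       [ 3.01726970e-05, -3.21338928e-01,  9.46964251e-01,
        -1.41923531e-01],
       [ 0.00000000e+00,  0.00000000e+00,  0.00000000e+00,
         1.00000000e+00]])}
```

View pics/top0.png

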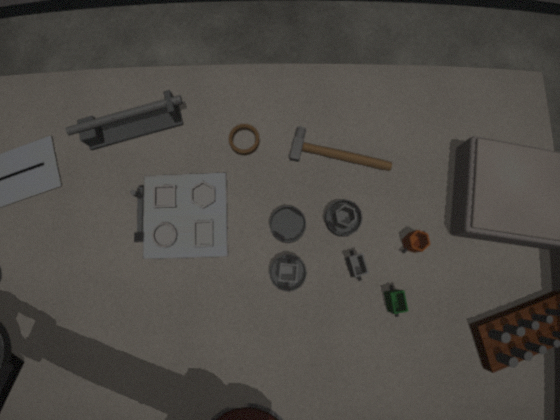

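View pics/side0.png

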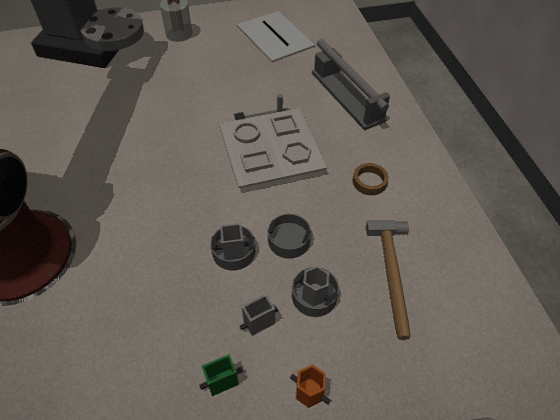

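```bash
cat > lib.py <<'E'
import numpy as np, cv2
from scipy.spatial.transform import Rotation as R
from station import ctrl, optics
def pose(o=None):
    o=o or ctrl.get_obs(); T=np.eye(4); T[:3,:3]=R.from_rotvec(o["tool_rot"]).as_matrix(); T[:3,3]=o["tool_pos"]; return T
def cam(n,T=None):
    c=optics.camera_params(n)
    E=c["extrinsics"] if n!="wrist" else (pose() if T is None else T)@c["tool_from_camera"]
    return c["mtx"],np.array([c["k1"],0,0,0,0.]),E
def rays(C,uv):
    K,d,E=C; u=cv2.undistortPoints(np.array(uv,float).reshape(-1,1,2),K,d)[:,0]
    return E[:3,3],np.c_[u,np.ones(len(u))]@E[:3,:3].T
def onz(C,uv,z):
    o,r=rays(C,uv); return (o+r*((z-o[2])/r[:,2])[:,None])
def tri(C1,p1,C2,p2):
    o1,r1=rays(C1,[p1]);o2,r2=rays(C2,[p2]); A=np.c_[r1[0],-r2[0]]; s=np.linalg.lstsq(A,o2-o1,rcond=None)[0]
    a=o1+s[0]*r1[0]; b=o2+s[1]*r2[0]; return (a+b)/2,np.linalg.norm(a-b)
def proj(C,P):
    K,d,E=C; M=np.linalg.inv(E); return cv2.projectPoints(np.array(P,float).reshape(-1,1,3),cv2.Rodrigues(M[:3,:3])[0],M[:3,3],K,d)[0][:,0]
def snap(n,f):
    T=pose(); p,d=optics.get_image(n); cv2.imwrite(f"pics/{f}.png",p[:,:,::-1]); np.savez(f"{f}.npz",p=p,d=d,T=T); return p,d,T
E
python3 - <<'E'
from lib import *
t=cam("top"); s=cam("side")
for n,a,b in [("pin",(139,190),(281,96)),("rackNear",(228,257),(242,188)),("rackFar",(145,175),(300,112)),("pot_sq",(287,270),(233,246)),("pot_e",(288,223),(290,235)),("pot_hex",(343,216),(316,292)),("obl",(356,264),(258,314)),("orange",(418,240),(311,386)),("green",(397,299),(220,375)),("hammerhead",(298,144),(388,228))]:
    print(n,*np.round(tri(t,a,s,b),3))
print(onz(t,[(145,176),(226,174),(228,257),(144,257)],.03).round(3))
d=np.load("top0.npz")["d"]; print("pivot",onz(t,[(139,237)],.02).round(3)); 
im=cv2.imread("pics/top0.png"); im=cv2.convertScaleAbs(im,alpha=1.8)
a=cv2.resize(im[165:270,125:235],(400,382),interpolation=cv2.INTER_CUBIC); b=cv2.resize(im[190:320,265:440],(400,297),interpolation=cv2.INTER_CUBIC)
o=np.zeros((382,800,3),np.uint8);o[:,:400]=a;o[:297,400:]=b;cv2.imwrite("pics/crop0.png",o)
E
```

```text
Traceback (most recent call last):
ValueError: setting an array element with a sequence. The requested array has an inhomogeneous shape after 1 dimensions. The detected shape was (2,) + inhomogeneous part.
```

```bash
python3 - <<'E'
from lib import *
t=cam("top"); s=cam("side")
for n,a,b in [("pin",(139,190),(281,96)),("rackNear",(228,257),(242,188)),("rackFar",(145,175),(300,112)),("pot_sq",(287,270),(233,246)),("pot_e",(288,223),(290,235)),("pot_hex",(343,216),(316,292)),("obl",(356,264),(258,314)),("orange",(418,240),(311,386)),("green",(397,299),(220,375)),("hammerhead",(298,144),(388,228))]:
    p,e=tri(t,a,s,b); print(n,p.round(3),round(e,3))
print(onz(t,[(145,176),(226,174),(228,257),(144,257)],.03).round(3))
print("pivot",onz(t,[(139,237)],.02).round(3)); 
im=cv2.imread("pics/top0.png"); im=cv2.convertScaleAbs(im,alpha=1.8)
a=cv2.resize(im[165:270,125:235],(400,382),interpolation=cv2.INTER_CUBIC); b=cv2.resize(im[190:320,265:440],(400,297),interpolation=cv2.INTER_CUBIC)
o=np.zeros((382,800,3),np.uint8);o[:,:400]=a;o[:297,400:]=b;cv2.imwrite("pics/crop0.png",o)
E
```

```text
pin [0.626 0.25  0.088] 0.004
rackNear [0.478 0.044 0.024] 0.01
rackFar [0.681 0.264 0.013] 0.005
pot_sq [ 0.438 -0.1    0.02 ] 0.005
pot_e [ 0.555 -0.103  0.022] 0.001
pot_hex [ 0.572 -0.24   0.018] 0.002
obl [ 0.452 -0.266  0.035] 0.003
orange [ 0.508 -0.419  0.044] 0.002
green [ 0.366 -0.362  0.041] 0.005
hammerhead [ 0.763 -0.131  0.014] 0.003
[[0.677 0.258 0.03 ]
 [0.679 0.051 0.03 ]
 [0.472 0.043 0.03 ]
 [0.472 0.252 0.03 ]]
pivot [[0.523 0.27  0.02 ]]
```

View pics/crop0.png

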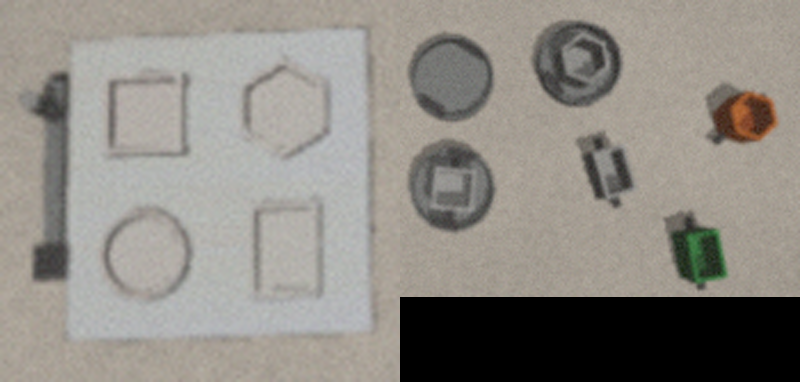

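The crop shows the square pot at full-image (287,270), an empty pot at (288,223) and the hex pot at (343,216). On the rack the nests are square (upper left), hex (upper right), round (lower left) and oblong (lower right). The outrigger is on the rack's left, with its pivot at (139,237) and pin at (133–139,192).

Candidates:
- **Oblong:** steel (356,264) or green (397,299). The steel one is meant.
- **Hex:** steel in its pot (343,216) or orange (418,240). The steel one is meant.
- **cup_round:** absent.

I'll move over the rack next.

```bash
python3 -m handwheel '[{"roll":-0.096},{"roll":-0.096},{"roll":-0.096},{"tx":-28,"ty":-28},{"tx":-28,"ty":-28},{"tx":-28,"ty":-28},{"tx":-28,"ty":-28},{"tx":-28,"ty":-28},{"tx":-28,"ty":-28},{"tx":-28,"ty":-28},{"tx":-28,"ty":-28},{"tx":-28,"ty":-28}]' 30
python3 -m handwheel '[{"tx":-28,"ty":-28},{"tx":-28,"ty":-28},{"tx":-28,"ty":-28},{"tx":-28,"ty":-28},{},{}]' 30
python3 - <<'E'
from lib import *
snap("wrist","w1"); o=ctrl.get_obs(); print(o["q"].round(3),o["opening"])
im=cv2.imread("pics/w1.png"); cv2.imwrite("pics/w1b.png",cv2.resize(cv2.convertScaleAbs(im,alpha=1.5),(800,600)))
E
```

```text
[ 1.163  0.053  1.614  0.     1.476 -0.119] 0.08561078528482706$[0]: bad value
$[0]: bad value
```

View pics/w1b.png

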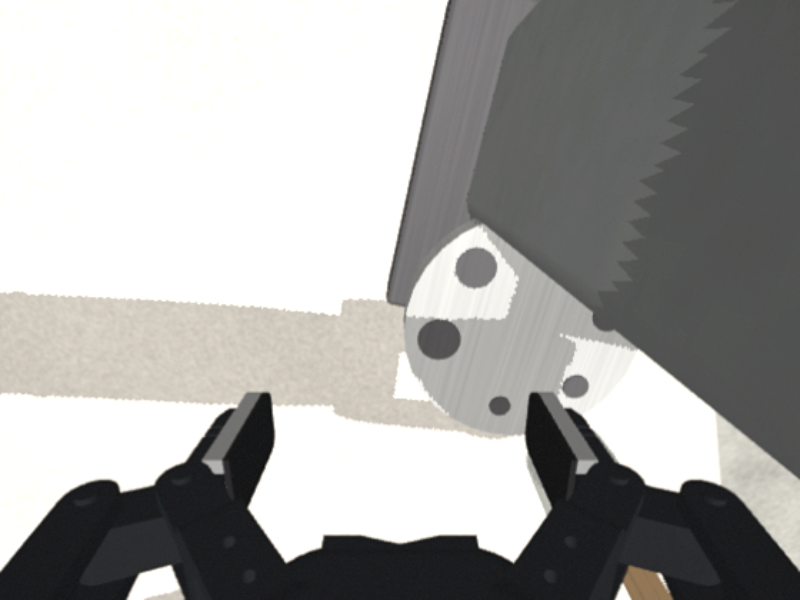

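The move was refused, so rows may need all four keys. The picture only shows the robot's own base, with the fingers at the bottom.

```bash
python3 -m handwheel '[{"tx":0,"ty":0,"tz":0,"roll":-0.096},{"tx":0,"ty":0,"tz":0,"roll":-0.096},{"tx":0,"ty":0,"tz":0,"roll":-0.096},{"tx":-28,"ty":-28,"tz":0,"roll":0},{"tx":-28,"ty":-28,"tz":0,"roll":0},{"tx":-28,"ty":-28,"tz":0,"roll":0},{"tx":-28,"ty":-28,"tz":0,"roll":0},{"tx":-28,"ty":-28,"tz":0,"roll":0},{"tx":-28,"ty":-28,"tz":0,"roll":0},{"tx":-28,"ty":-28,"tz":0,"roll":0}]' 30
```

```text
t: 0.98
tool_pos: [0.3746, 0.4013, 0.231]
tool_rot: [-0.001, -3.141, 0.0]
contact_force: [-0.1, 0.6, -0.2]
opening: 0.0297
grip_force: 0.0
```

```bash
python3 -m handwheel '[{"tx":-28,"ty":-28,"tz":0,"roll":0},{"tx":-28,"ty":-28,"tz":0,"roll":0},{"tx":-28,"ty":-28,"tz":0,"roll":0},{"tx":-28,"ty":-28,"tz":0,"roll":0},{"tx":-28,"ty":-28,"tz":0,"roll":0},{"tx":-28,"ty":-28,"tz":0,"roll":0},{"tx":-28,"ty":-28,"tz":0,"roll":0},{"tx":0,"ty":0,"tz":0,"roll":0},{"tx":0,"ty":0,"tz":0,"roll":0}]'
python3 - <<'E'
from lib import *
snap("wrist","w2"); o=ctrl.get_obs(); print(o["q"].round(3),o["opening"],o["tool_pos"])
im=cv2.imread("pics/w2.png"); cv2.imwrite("pics/w2b.png",cv2.resize(cv2.convertScaleAbs(im,alpha=1.0),(800,600)))
E
```

```text
t: 1.73
tool_pos: [0.5705, 0.2052, 0.2306]
tool_rot: [-0.007, -3.14, 0.0]
contact_force: [0.3, -0.3, 0.3]
opening: 0.0304
grip_force: 0.0
[ 0.225  0.009  1.659  0.     1.475 -1.344] 0.029961466690802033 [0.56960269 0.20632186 0.23066083]
```

View pics/w2b.png

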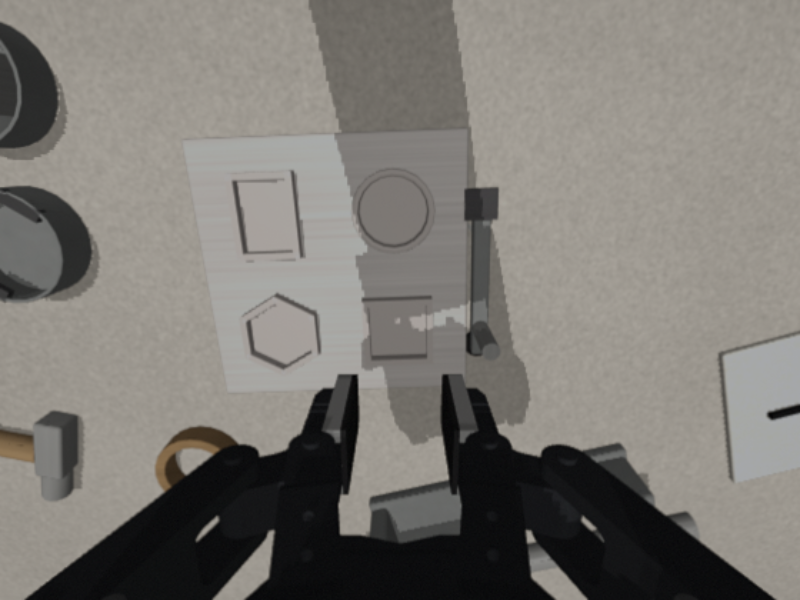

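The wrist view shows the rack corners at (184,140), (468,129), (466,387) and (229,392). The pin top is near (490,350) and the pivot block near (482,203). The nests are oblong (267,216), round (393,210), hex (283,331) and square (398,328).

```bash
python3 - <<'E'
from lib import *
z=np.load("w2.npz"); w=cam("wrist",z["T"]); t=cam("top")
k=.7
c=onz(w,np.array([(184,140),(468,129),(466,387),(229,392)])*k,.03); print(c.round(4),c.mean(0).round(4))
print("pin",onz(w,np.array([(490,350)])*k,.069).round(4),"pivot",onz(w,np.array([(482,205)])*k,.025).round(4))
print("pin top cam z.069",onz(t,[(133,192)],.069).round(4))
print("pin tri",tri(w,(490*k,350*k),t,(133,192)))
# heights: depth-based check of nests/rack corner
for n,a,b in [("rk0",(184,140),(228,257)),("rk2",(466,387),(145,176)),("rk3",(229,392),(226,174))]: 
    p,e=tri(w,np.array(a)*k,t,b); print(n,p.round(3),round(e,3))
# nest outlines at z .043 (wall top) / .033 floor
for n,a in [("obl",(267,216)),("round",(393,210)),("hex",(283,331)),("sq",(398,328))]: print(n,onz(w,[np.array(a)*k],.033).round(4))
E
```

```text
[[0.4767 0.0481 0.03  ]
 [0.47   0.2541 0.03  ]
 [0.6792 0.262  0.03  ]
 [0.6836 0.0547 0.03  ]] [0.5774 0.1547 0.03  ]
pin [[0.6264 0.2721 0.069 ]] pivot [[0.5243 0.2681 0.025 ]]
pin top cam z.069 [[0.6275 0.2721 0.069 ]]
pin tri (array([0.62796702, 0.27301081, 0.06596849]), np.float64(0.0005775922398087891))
rk0 [0.475 0.044 0.021] 0.004
rk2 [0.678 0.26  0.029] 0.004
rk3 [0.682 0.053 0.028] 0.005
obl [[0.5311 0.104  0.033 ]]
round [[0.527  0.1996 0.033 ]]
hex [[0.6251 0.1079 0.033 ]]
sq [[0.6227 0.203  0.033 ]]
```

```bash
python3 -m handwheel '[{"tx":-29,"ty":33,"tz":0,"roll":0},{"tx":-29,"ty":33,"tz":0,"roll":0},{"tx":0,"ty":0,"tz":30,"roll":0},{"tx":0,"ty":0,"tz":36,"roll":0},{"tx":0,"ty":0,"tz":36,"roll":0},{"tx":0,"ty":0,"tz":36,"roll":0},{"tx":0,"ty":0,"tz":30,"roll":0},{"tx":0,"ty":0,"tz":24,"roll":0},{"tx":0,"ty":0,"tz":0,"roll":0},{"tx":0,"ty":0,"tz":0,"roll":0}]' 30
python3 -m handwheel '[{"tx":0,"ty":0,"tz":0,"roll":0},{"tx":0,"ty":0,"tz":0,"roll":0},{"tx":0,"ty":0,"tz":0,"roll":0}]' 17 20
```

```text
t: 2.62
tool_pos: [0.6224, 0.2702, 0.0377]
tool_rot: [0.002, -3.138, 0.002]
contact_force: [0.5, 0.1, 0.4]
opening: 0.0299
grip_force: 0.0
t: 2.87
tool_pos: [0.6256, 0.2716, 0.042]
tool_rot: [0.001, 3.138, 0.006]
contact_force: [-1.4, 6.5, -1.0]
opening: 0.0171
grip_force: 2.8
```

```bash
python3 -m handwheel '[{"tx":0.5,"ty":10.3,"tz":0,"roll":-0.1},{"tx":0.5,"ty":10.3,"tz":0,"roll":-0.1},{"tx":0.5,"ty":10.3,"tz":0,"roll":-0.1},{"tx":0.5,"ty":10.3,"tz":0,"roll":-0.1},{"tx":0.5,"ty":10.3,"tz":0,"roll":-0.1},{"tx":0.5,"ty":10.3,"tz":0,"roll":-0.1},{"tx":0.5,"ty":10.3,"tz":0,"roll":-0.1},{"tx":0.5,"ty":10.3,"tz":0,"roll":-0.1},{"tx":0.5,"ty":10.3,"tz":0,"roll":-0.1},{"tx":0.5,"ty":10.3,"tz":0,"roll":-0.1}]'
python3 -m handwheel '[{"tx":0.5,"ty":10.3,"tz":0,"roll":-0.1},{"tx":0.5,"ty":10.3,"tz":0,"roll":-0.1},{"tx":0.5,"ty":10.3,"tz":0,"roll":-0.1},{"tx":0.5,"ty":10.3,"tz":0,"roll":-0.1},{"tx":0,"ty":0,"tz":0,"roll":0},{"tx":0,"ty":0,"tz":0,"roll":0}]'
```

```text
t: 3.7
tool_pos: [0.5792, 0.3569, 0.0423]
tool_rot: [-1.51, 2.75, -0.003]
contact_force: [0.6, -1.9, -1.5]
opening: 0.017
grip_force: 0.7
t: 4.2
tool_pos: [0.5402, 0.3721, 0.0417]
tool_rot: [-2.019, 2.403, -0.001]
contact_force: [-1.2, 1.2, 0.5]
opening: 0.0172
grip_force: 0.6
```

```bash
python3 -m handwheel '[{"tx":0.5,"ty":8,"tz":0,"roll":-0.08},{"tx":0.3,"ty":7,"tz":0,"roll":-0.07},{"tx":0.3,"ty":5,"tz":0,"roll":-0.05},{"tx":0,"ty":0,"tz":0,"roll":0},{"tx":0,"ty":0,"tz":0,"roll":0}]'
python3 -m handwheel '[{"tx":0,"ty":3,"tz":0,"roll":-0.02},{"tx":0,"ty":3,"tz":0,"roll":0},{"tx":0,"ty":0,"tz":0,"roll":0}]'
```

```text
t: 4.62
tool_pos: [0.5202, 0.3723, 0.0403]
tool_rot: [-2.249, 2.192, -0.001]
contact_force: [-1.5, 0.5, 3.0]
opening: 0.0172
grip_force: 0.7
t: 4.87
tool_pos: [0.5143, 0.372, 0.0398]
tool_rot: [-2.272, 2.167, -0.002]
contact_force: [2.9, -0.7, 1.6]
opening: 0.0169
grip_force: 1.2
```

```bash
python3 -m handwheel '[{"tx":0,"ty":0,"tz":0,"roll":0},{"tx":0,"ty":0,"tz":0,"roll":0},{"tx":0,"ty":0,"tz":0,"roll":0},{"tx":0,"ty":0,"tz":-38,"roll":0},{"tx":0,"ty":0,"tz":-38,"roll":0},{"tx":0,"ty":0,"tz":-38,"roll":0},{"tx":0,"ty":0,"tz":-38,"roll":0},{"tx":0,"ty":0,"tz":-38,"roll":0},{"tx":0,"ty":0,"tz":0,"roll":0.12},{"tx":0,"ty":0,"tz":0,"roll":0.12},{"tx":0,"ty":0,"tz":0,"roll":0.12},{"tx":0,"ty":0,"tz":0,"roll":0.12}]' 35
python3 -m handwheel '[{"tx":0,"ty":0,"tz":0,"roll":0.12},{"tx":0,"ty":0,"tz":0,"roll":0.12},{"tx":0,"ty":0,"tz":0,"roll":0.12},{"tx":0,"ty":0,"tz":0,"roll":0.12},{"tx":0,"ty":0,"tz":0,"roll":0.12},{"tx":0,"ty":0,"tz":0,"roll":0.12},{"tx":0,"ty":0,"tz":0,"roll":0.12},{"tx":0,"ty":0,"tz":0,"roll":0.12},{"tx":0,"ty":0,"tz":0,"roll":0.12},{"tx":0,"ty":0,"tz":0,"roll":0.04}]'
python3 -m handwheel '[{"tx":2,"ty":-40,"tz":0,"roll":0},{"tx":2,"ty":-40,"tz":0,"roll":0},{"tx":2,"ty":-40,"tz":0,"roll":0},{"tx":2,"ty":-40,"tz":0,"roll":0},{"tx":2,"ty":-40,"tz":0,"roll":0},{"tx":2,"ty":-40,"tz":0,"roll":0},{"tx":2,"ty":-40,"tz":0,"roll":0},{"tx":2,"ty":-40,"tz":0,"roll":0},{"tx":2,"ty":-40,"tz":0,"roll":0},{"tx":2,"ty":-40,"tz":0,"roll":0},{"tx":2,"ty":-40,"tz":0,"roll":0},{"tx":2,"ty":-40,"tz":0,"roll":0}]'
```

```text
t: 5.87
tool_pos: [0.5133, 0.372, 0.2295]
tool_rot: [-1.686, 2.651, 0.0]
contact_force: [0.4, -0.1, -0.5]
opening: 0.0347
grip_force: 0.0
t: 6.7
tool_pos: [0.5132, 0.3719, 0.229]
tool_rot: [0.023, -3.141, 0.0]
contact_force: [-0.3, -0.2, 0.1]
opening: 0.0347
grip_force: 0.0
t: 7.7
tool_pos: [0.498, -0.1102, 0.2294]
tool_rot: [-0.03, 3.141, 0.0]
contact_force: [-0.1, -1.0, -0.6]
opening: 0.035
grip_force: 0.0
```

```bash
python3 -m handwheel '[{"tx":0,"ty":-40,"tz":0,"roll":0},{"tx":0,"ty":-40,"tz":0,"roll":0},{"tx":0,"ty":0,"tz":0,"roll":0},{"tx":0,"ty":0,"tz":0,"roll":0}]'
python3 - <<'E'
from lib import *
o=ctrl.get_obs(); print(o["q"].round(3),o["tool_pos"].round(4),o["tool_rot"].round(3))
p,d,T=snap("wrist","w3"); p2,_,_=snap("top","top1")
a=cv2.resize(p[:,:,::-1],(520,390)); b=cv2.resize(p2[140:270,90:235,::-1],(280,251))
im=np.zeros((390,800,3),np.uint8); im[:,:520]=a; im[:251,520:]=cv2.convertScaleAbs(b,alpha=1.8); cv2.imwrite("pics/v3.png",im)
E
```

```text
t: 8.03
tool_pos: [0.4997, -0.19, 0.229]
tool_rot: [0.024, -3.141, -0.001]
contact_force: [0.5, 0.6, 0.6]
opening: 0.0352
grip_force: 0.0
[-0.503 -0.163  1.824  0.     1.482 -2.089] [ 0.4997 -0.19    0.229 ] [ 2.400e-02 -3.141e+00 -1.000e-03]
```

View pics/v3.png

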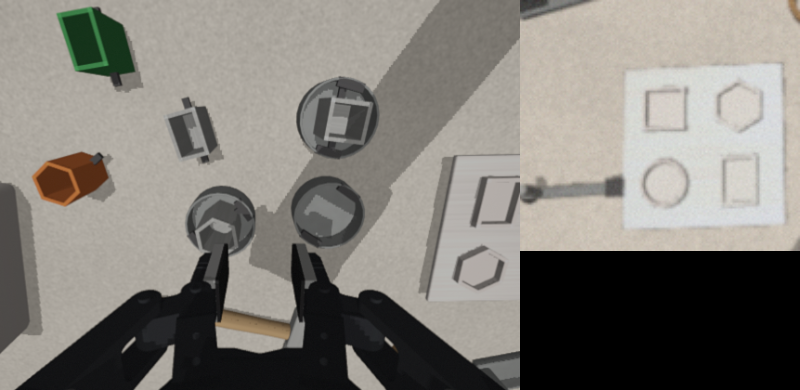

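The wrist view shows, in 520-wide pixels, the steel oblong cup at (190,133), the square cup in its pot at (340,118), the hex cup in its pot at (220,220) and an empty pot at (328,212). The top crop shows the outrigger swung fully out along +y. Next I'll measure the cup rims.

```bash
cat >> lib.py <<'E'
def cloud(C,d):
    v,u=np.mgrid[:420,:560]; o,r=rays(C,np.c_[u.ravel(),v.ravel()]); P=o+r*d.reshape(-1,1); P[d.ravel()==0]=np.nan; return P.reshape(420,560,3)
def rims(P,zlo,zhi,roi,min_n=30):
    m=np.nan_to_num(((P[...,2]>zlo)&(P[...,2]<zhi)&(P[...,0]>roi[0])&(P[...,0]<roi[1])&(P[...,1]>roi[2])&(P[...,1]<roi[3]))).astype(np.uint8)
    n,l=cv2.connectedComponents(m); out=[]
    for i in range(1,n):
        q=P[l==i]
        if len(q)<min_n: continue
        out.append((q,l==i))
    return out
E
python3 - <<'E'
from lib import *
for n,f in [("wrist","w3"),("top","top1")]:
    z=np.load(f+".npz"); C=cam(n,z["T"]); P=cloud(C,z["d"])
    for q,m in rims(P,.055,.085,(.36,.66,-.33,-.05),15):
        zt=np.percentile(q[:,2],95); r=q[q[:,2]>zt-.006]
        c,s,a=cv2.minAreaRect((r[:,:2]*1000).astype(np.float32)); print(n,len(q),"ztop",zt.round(4),np.percentile(q[:,2],[5,50]).round(4),"rect c",np.round(c,1),np.round(s,1),round(a,1),"px",np.argwhere(m).mean(0)[::-1].round())
E
```

```text
wrist 1142 ztop 0.0714 [0.0573 0.0698] rect c [ 435.5 -103. ] [42.8 42. ] 84.2 px [373. 130.]
wrist 921 ztop 0.0656 [0.0567 0.0642] rect c [ 452.5 -268.9] [50.1 34.9] 15.6 px [201. 144.]
wrist 805 ztop 0.0715 [0.0566 0.0693] rect c [ 565.5 -240.3] [46.2 46.4] 7.0 px [233. 250.]
top 144 ztop 0.0673 [0.0569 0.0644] rect c [ 451.2 -267.5] [48.5 34.9] 16.9 px [359. 265.]
top 20 ztop 0.0724 [0.0678 0.0708] rect c [452.  -92.2] [18.6  9.2] 90.0 px [283. 264.]
top 23 ztop 0.0739 [0.0699 0.0715] rect c [429.  -80.5] [ 4.6 27.5] 89.7 px [279. 275.]
```

Oblong: centre (0.4525,−0.2685), long axis at 15.6°, top at 65 mm in both views. I'll grasp it across its 34 mm side.

```bash
python3 -m handwheel '[{"tx":0,"ty":0,"tz":0,"roll":-0.086},{"tx":0,"ty":0,"tz":0,"roll":-0.085},{"tx":0,"ty":0,"tz":0,"roll":-0.085},{"tx":22.2,"ty":-21,"tz":0,"roll":0},{"tx":22.2,"ty":-21,"tz":0,"roll":0},{"tx":22.2,"ty":-21,"tz":0,"roll":0},{"tx":0,"ty":0,"tz":30,"roll":0},{"tx":0,"ty":0,"tz":36,"roll":0},{"tx":0,"ty":0,"tz":30,"roll":0},{"tx":0,"ty":0,"tz":20,"roll":0},{"tx":0,"ty":0,"tz":0,"roll":0},{"tx":0,"ty":0,"tz":0,"roll":0}]' 54
python3 - <<'E'
from lib import *
o=ctrl.get_obs(); print(o["tool_pos"].round(4),o["tool_rot"].round(3),o["q"].round(2))
z=np.load("w3.npz"); 
p,d,T=snap("wrist","w4"); P=cloud(cam("wrist",T),d)
for q,m in rims(P,.055,.085,(.36,.66,-.33,-.05),15):
    zt=np.percentile(q[:,2],95); r=q[q[:,2]>zt-.006]
    c,s,a=cv2.minAreaRect((r[:,:2]*1000).astype(np.float32)); print(len(q),zt.round(4),np.round(c,1),np.round(s,1),round(a,1))
E
```

```text
t: 9.13
tool_pos: [0.4529, -0.2652, 0.1124]
tool_rot: [0.434, -3.11, -0.003]
contact_force: [0.5, 0.4, 0.3]
opening: 0.0539
grip_force: 0.0
[ 0.4529 -0.2652  0.1124] [ 4.34e-01 -3.11e+00 -3.00e-03] [-0.67 -0.08  1.95  0.    1.27 -2.52]
1800 0.0654 [ 452.  -268.5] [50.8 34.1] 15.8
3429 0.0709 [ 435.2 -103.1] [43.5 42.4] 84.4
1173 0.0711 [ 552.3 -242.3] [20.3 45.9] 7.1
```

```bash
python3 -m handwheel '[{"tx":2,"ty":-3,"tz":16,"roll":0},{"tx":0,"ty":0,"tz":30,"roll":0},{"tx":0,"ty":0,"tz":20,"roll":0},{"tx":0,"ty":0,"tz":10,"roll":0},{"tx":0,"ty":0,"tz":0,"roll":0},{"tx":0,"ty":0,"tz":0,"roll":0}]' 54
python3 -m handwheel '[{"tx":0,"ty":0,"tz":0,"roll":0},{"tx":0,"ty":0,"tz":0,"roll":0},{"tx":0,"ty":0,"tz":0,"roll":0},{"tx":0,"ty":0,"tz":0,"roll":0},{"tx":0,"ty":0,"tz":0,"roll":0}]' 25 60
```

```text
t: 9.68
tool_pos: [0.4531, -0.271, 0.0389]
tool_rot: [-0.432, 3.11, -0.002]
contact_force: [0.2, 0.1, 0.2]
opening: 0.0542
grip_force: 0.0
t: 10.1
tool_pos: [0.4535, -0.2711, 0.0399]
tool_rot: [-0.431, 3.109, -0.003]
contact_force: [-0.9, 4.5, 6.6]
opening: 0.0335
grip_force: 58.6
```

```bash
python3 -m handwheel '[{"tx":0,"ty":0,"tz":-20,"roll":0},{"tx":0,"ty":0,"tz":-35,"roll":0},{"tx":0,"ty":0,"tz":-35,"roll":0},{"tx":0,"ty":0,"tz":-35,"roll":0},{"tx":0,"ty":0,"tz":-35,"roll":0},{"tx":0,"ty":0,"tz":0,"roll":0.082},{"tx":0,"ty":0,"tz":0,"roll":0.082},{"tx":0,"ty":0,"tz":0,"roll":0.082},{"tx":-2.5,"ty":30,"tz":0,"roll":0},{"tx":-2.5,"ty":30,"tz":0,"roll":0},{"tx":-2.5,"ty":30,"tz":0,"roll":0},{"tx":-2.5,"ty":30,"tz":0,"roll":0}]'
python3 -m handwheel '[{"tx":-2.5,"ty":30,"tz":0,"roll":0},{"tx":-2.5,"ty":30,"tz":0,"roll":0},{"tx":-2.5,"ty":30,"tz":0,"roll":0},{"tx":-2.5,"ty":30,"tz":0,"roll":0},{"tx":-2.5,"ty":30,"tz":0,"roll":0},{"tx":-2.5,"ty":20,"tz":0,"roll":0},{"tx":0,"ty":0,"tz":0,"roll":0},{"tx":0,"ty":0,"tz":0,"roll":0}]'
python3 - <<'E'
from lib import *
o=ctrl.get_obs(); print(o["tool_pos"].round(4),o["tool_rot"].round(3),o["q"].round(2),o["grip_force"])
p,d,T=snap("wrist","w5"); P=cloud(cam("wrist",T),d)
for q,m in rims(P,.037,.05,(.44,.72,.0,.3),20):
    c,s,a=cv2.minAreaRect((q[:,:2]*1000).astype(np.float32)); print("nest",len(q),np.median(q[:,2]).round(4),np.round(c,1),np.round(s,1),round(a,1))
for q,m in rims(P,.025,.036,(.44,.72,.0,.3),2000):
    c,s,a=cv2.minAreaRect((q[:,:2]*1000).astype(np.float32)); print("rack",len(q),np.median(q[:,2]).round(4),np.round(c,1),np.round(s,1),round(a,1))
for q,m in rims(P,.08,.3,(.3,.7,-.1,.15),50):
    lo=q[q[:,2]<np.percentile(q[:,2],90)]; print("held",len(q),q[:,2].min().round(3),q[:,2].max().round(3),q.mean(0).round(3))
a=cv2.resize(p[:,:,::-1],(560,420)); cv2.imwrite("pics/v5.png",a)
E
```

```text
t: 11.1
tool_pos: [0.4583, -0.1493, 0.1975]
tool_rot: [-0.044, 3.141, -0.001]
contact_force: [0.7, -0.5, -1.4]
opening: 0.0329
grip_force: 62.0
t: 11.77
tool_pos: [0.4685, 0.0208, 0.1975]
tool_rot: [-0.05, 3.141, -0.001]
contact_force: [-1.3, 0.0, -2.6]
opening: 0.0332
grip_force: 62.1
[0.4685 0.0208 0.1975] [-5.000e-02  3.141e+00 -1.000e-03] [-0.11 -0.31  2.   -0.    1.45 -1.72] 62.05542063340545
nest 1009 0.0423 [530.3 103.3] [64.5 48.7] 1.9
nest 1004 0.0419 [527.3 199. ] [61.7 61.3] 26.4
nest 93 0.042 [603.1 121.6] [31.7  5.5] 61.8
nest 603 0.0419 [620.5 202.8] [52.2 57.7] 2.3
rack 14053 0.0295 [573.5 165. ] [204.7 234.2] 1.9
held 47939 0.156 0.292 [0.461 0.02  0.251]
```

View pics/v5.png

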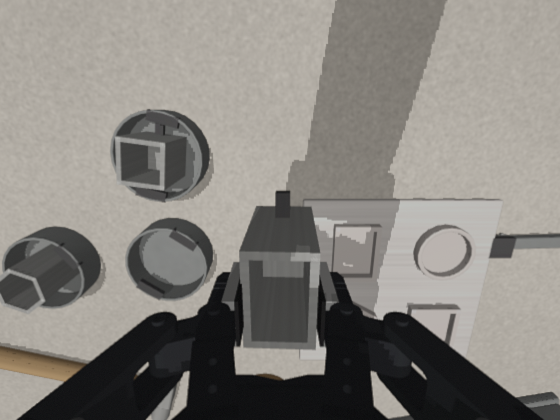

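The nest is at (530.3,103.3) mm and 1.9°, with the cup held squarely. I'll check its offset in the grip.

```bash
python3 - <<'E'
from lib import *
z=np.load("w5.npz"); T=z["T"]; C=cam("wrist",T); P=cloud(C,z["d"]); L=(P-T[:3,3])@T[:3,:3]*1000
g=z["p"].astype(int).max(2)
m=(g>45)&(abs(L[...,1])<20)&(L[...,0]>-40)&(L[...,0]<60)
for lo,hi in [(-30,-22),(-15,-5),(-5,10),(10,20)]:
    q=L[m&(L[...,2]>lo)&(L[...,2]<hi)]
    if len(q): print(lo,hi,len(q),"x",np.percentile(q[:,0],[2,50,98]).round(1),"y",np.percentile(q[:,1],[2,98]).round(1))
q=L[m&(L[...,2]<-15)&(L[...,2]>-35)]; print(np.percentile(q[:,2],[5,50]))
r=q[abs(q[:,2]-np.percentile(q[:,2],10))<3]; print(cv2.minAreaRect(r[:,:2].astype(np.float32)),len(r))
E
```

```text
-30 -22 3286 x [-24.    6.6  25.8] y [-17.7  17.4]
-15 -5 1585 x [-21.1   0.7  26. ] y [-15.9  18.6]
-5 10 1742 x [-21.1  -8.9  26. ] y [-15.5  15.3]
10 20 1281 x [-21.   25.4  38.7] y [-14.4  15.5]
[-26.19037755 -24.24120854]
((0.575164794921875, -0.0084991455078125), (51.491432189941406, 39.98298645019531), 0.007730531971901655) 3113
```

```bash
python3 -m handwheel '[{"tx":-21.7,"ty":26.8,"tz":0,"roll":0},{"tx":-21.7,"ty":26.8,"tz":0,"roll":0},{"tx":-21.7,"ty":26.8,"tz":0,"roll":0},{"tx":0,"ty":0,"tz":30,"roll":0},{"tx":0,"ty":0,"tz":30,"roll":0},{"tx":0,"ty":0,"tz":25,"roll":0},{"tx":0,"ty":0,"tz":0,"roll":0},{"tx":0,"ty":0,"tz":0,"roll":0}]'
python3 -c "
from lib import *
o=ctrl.get_obs(); print(o['tool_pos'].round(4),o['tool_rot'].round(3),o['grip_force'],o['opening'])"
```

```text
t: 12.48
tool_pos: [0.5302, 0.1012, 0.1108]
tool_rot: [0.043, -3.137, 0.001]
contact_force: [-0.2, 0.3, -2.2]
opening: 0.033
grip_force: 60.3
[0.5302 0.1012 0.1108] [ 4.300e-02 -3.137e+00  1.000e-03] 60.305306824157014 0.03298088308337804
```

```bash
python3 -m handwheel '[{"tx":-1,"ty":2,"tz":10,"roll":0},{"tx":0,"ty":0,"tz":0,"roll":0},{"tx":0,"ty":0,"tz":10,"roll":0},{"tx":0,"ty":0,"tz":8,"roll":0},{"tx":0,"ty":0,"tz":5,"roll":0},{"tx":0,"ty":0,"tz":3,"roll":0},{"tx":0,"ty":0,"tz":2,"roll":0},{"tx":0,"ty":0,"tz":0,"roll":0}]'
```

```text
t: 13.15
tool_pos: [0.5319, 0.1042, 0.0737]
tool_rot: [0.046, -3.14, 0.001]
contact_force: [-0.1, -0.6, -2.2]
opening: 0.0332
grip_force: 60.3
```

```bash
python3 -m handwheel '[{"tx":0.5,"ty":-0.5,"tz":1,"roll":0},{"tx":0,"ty":0,"tz":1,"roll":0},{"tx":0,"ty":0,"tz":0,"roll":0},{"tx":0,"ty":0,"tz":0,"roll":0}]'
```

```text
t: 13.48
tool_pos: [0.5321, 0.104, 0.0732]
tool_rot: [-0.046, 3.141, 0.0]
contact_force: [-2.7, 0.2, 3.3]
opening: 0.0331
grip_force: 60.8
```

```bash
python3 -m handwheel '[{"tx":0,"ty":0,"tz":0,"roll":0},{"tx":0,"ty":0,"tz":0,"roll":0},{"tx":0,"ty":0,"tz":0,"roll":0},{"tx":0,"ty":0,"tz":-20,"roll":0},{"tx":0,"ty":0,"tz":-35,"roll":0},{"tx":0,"ty":0,"tz":-35,"roll":0},{"tx":0,"ty":0,"tz":-35,"roll":0},{"tx":16,"ty":-35,"tz":0,"roll":0},{"tx":16,"ty":-35,"tz":0,"roll":0},{"tx":16,"ty":-35,"tz":0,"roll":0},{"tx":0,"ty":0,"tz":0,"roll":0},{"tx":0,"ty":0,"tz":0,"roll":0}]' 54
cat >> lib.py <<'E'
def show(q,tag=""):
    c,s,a=cv2.minAreaRect((q[:,:2]*1000).astype(np.float32)); print(tag,len(q),"z",np.percentile(q[:,2],[50,95]).round(4),np.round(c,1),np.round(s,1),round(a,1))
E
python3 - <<'E'
from lib import *
o=ctrl.get_obs(); print(o["tool_pos"].round(4),o["tool_rot"].round(3),o["q"].round(2))
p,d,T=snap("wrist","w6"); P=cloud(cam("wrist",T),d)
for q,m in rims(P,.088,.105,(.45,.70,.02,.28),20): show(q,"seated rim")
for q,m in rims(P,.064,.078,(.36,.66,-.33,-.05),20): show(q,"cup rim")
for q,m in rims(P,.028,.046,(.36,.66,-.33,-.03),20): show(q,"pot rim")
E
```

```text
t: 14.48
tool_pos: [0.4866, -0.0038, 0.1975]
tool_rot: [-0.04, 3.14, 0.0]
contact_force: [1.0, 0.1, 0.1]
opening: 0.0543
grip_force: 0.0
[ 0.4866 -0.0038  0.1975] [-0.04  3.14  0.  ] [-0.16 -0.27  1.96  0.    1.44 -1.76]
seated rim 1437 z [0.0966 0.0983] [531.2 105.4] [50.7 35.4] 1.9
cup rim 1159 z [0.0702 0.0715] [ 435.8 -102.9] [43.  42.3] 84.1
cup rim 1010 z [0.0699 0.0714] [ 568.6 -238.7] [46.1 52. ] 38.7
pot rim 1770 z [0.0351 0.0365] [ 435.3 -102. ] [89.6 88.7] 41.3
pot rim 258 z [0.0372 0.0453] [426.6 -90.9] [58.1 29. ] 38.6
pot rim 318 z [0.0377 0.0453] [ 442.2 -115.5] [40.5 20. ] 32.9
pot rim 1294 z [0.0351 0.0366] [ 550.7 -104.8] [81.4 89.8] 31.8
pot rim 1779 z [0.0351 0.0433] [ 566.6 -236.2] [88.7 80.8] 34.9
pot rim 257 z [0.0406 0.0456] [ 580.  -254.1] [32.3 10.6] 37.7
```

Seated: oblong rim at z 0.098. Next is the square cup, centred at (435.5,−102.9) with sides at 84.1°.

```bash
python3 -m handwheel '[{"tx":0,"ty":0,"tz":0,"roll":0.065},{"tx":0,"ty":0,"tz":0,"roll":0.065},{"tx":13.5,"ty":-34.6,"tz":0,"roll":0},{"tx":13.5,"ty":-34.6,"tz":0,"roll":0},{"tx":13.5,"ty":-34.6,"tz":0,"roll":0},{"tx":0,"ty":0,"tz":30,"roll":0},{"tx":0,"ty":0,"tz":30,"roll":0},{"tx":0,"ty":0,"tz":20,"roll":0},{"tx":0,"ty":0,"tz":0,"roll":0},{"tx":0,"ty":0,"tz":0,"roll":0}]' 60
python3 - <<'E'
from lib import *
o=ctrl.get_obs(); print(o["tool_pos"].round(4),o["tool_rot"].round(3),o["q"].round(2))
p,d,T=snap("wrist","w7"); P=cloud(cam("wrist",T),d)
for q,m in rims(P,.064,.078,(.38,.49,-.16,-.05),20): show(q,"cup rim"); print(((q.reshape(-1,3)[:,:3].mean(0)-T[:3,3])@T[:3,:3]).round(4))
E
```

```text
t: 15.37
tool_pos: [0.4358, -0.1006, 0.1164]
tool_rot: [-0.156, -3.135, -0.002]
contact_force: [0.2, 0.9, 0.6]
opening: 0.0599
grip_force: 0.0
[ 0.4358 -0.1006  0.1164] [-1.560e-01 -3.135e+00 -2.000e-03] [-0.39 -0.29  2.12  0.    1.31 -1.87]
cup rim 1749 z [0.0703 0.0714] [ 435.4 -102.7] [42.1 42.7] 84.1
[ 0.0011 -0.0023  0.0467]
```

```bash
python3 -m handwheel '[{"tx":0.2,"ty":-2,"tz":20,"roll":0},{"tx":0,"ty":0,"tz":25,"roll":0},{"tx":0,"ty":0,"tz":16,"roll":0},{"tx":0,"ty":0,"tz":10,"roll":0},{"tx":0,"ty":0,"tz":0,"roll":0},{"tx":0,"ty":0,"tz":0,"roll":0}]' 60
python3 -m handwheel '[{"tx":0,"ty":0,"tz":0,"roll":0},{"tx":0,"ty":0,"tz":0,"roll":0},{"tx":0,"ty":0,"tz":0,"roll":0},{"tx":0,"ty":0,"tz":0,"roll":0},{"tx":0,"ty":0,"tz":0,"roll":0}]' 32 100
```

```text
t: 15.92
tool_pos: [0.4368, -0.1037, 0.0476]
tool_rot: [0.157, 3.136, -0.001]
contact_force: [0.3, 0.4, 1.3]
opening: 0.06
grip_force: 0.0
t: 16.33
tool_pos: [0.4377, -0.1042, 0.0488]
tool_rot: [0.158, 3.133, -0.002]
contact_force: [0.3, 1.6, 6.5]
opening: 0.0402
grip_force: 101.8
```

```bash
python3 -m handwheel '[{"tx":0,"ty":0,"tz":0,"roll":0.1},{"tx":0,"ty":0,"tz":0,"roll":0.1},{"tx":0,"ty":0,"tz":0,"roll":0.1},{"tx":0,"ty":0,"tz":0,"roll":0.1},{"tx":0,"ty":0,"tz":0,"roll":0},{"tx":0,"ty":0,"tz":0,"roll":0}]'
python3 -c "
from lib import *
o=ctrl.get_obs(); print(o['contact_force'],o['wrist_torque'],o['tool_pos'],o['opening'])"
```

```text
t: 16.83
tool_pos: [0.4378, -0.105, 0.0487]
tool_rot: [0.773, 3.04, -0.003]
contact_force: [1.8, -1.5, 5.8]
opening: 0.0401
grip_force: 101.9
[ 1.84112355 -1.46217258  5.77520819] [-0.49885072 -0.06443954  0.02519954] [ 0.43775808 -0.10502461  0.04872866] 0.04010524870083626
```

```bash
python3 -m handwheel '[{"tx":0,"ty":0,"tz":0,"roll":0.1},{"tx":0,"ty":0,"tz":0,"roll":0.1},{"tx":0,"ty":0,"tz":0,"roll":0.1},{"tx":0,"ty":0,"tz":0,"roll":0.1},{"tx":0,"ty":0,"tz":0,"roll":0.1},{"tx":0,"ty":0,"tz":0,"roll":0.1},{"tx":0,"ty":0,"tz":0,"roll":0.1},{"tx":0,"ty":0,"tz":0,"roll":0.1},{"tx":0,"ty":0,"tz":0,"roll":0.1},{"tx":0,"ty":0,"tz":0,"roll":0},{"tx":0,"ty":0,"tz":0,"roll":0}]'
python3 - <<'E'
from lib import *
o=ctrl.get_obs(); print(o['contact_force'],o['wrist_torque'])
p,d,T=snap("wrist","w8"); P=cloud(cam("wrist",T),d)
for q,m in rims(P,.067,.078,(.38,.49,-.16,-.05),20): show(q,"cup rim")
E
```

```text
t: 17.75
tool_pos: [0.4373, -0.1052, 0.0488]
tool_rot: [2.019, 2.401, -0.001]
contact_force: [-1.3, -2.7, 7.9]
opening: 0.0402
grip_force: 102.0
[-1.29461313 -2.72069297  7.86214175] [-0.53624792  0.37546743 -0.00077078]
cup rim 4220 z [0.0706 0.0761] [ 437.5 -103.4] [67.7 43.7] 10.1
```

```bash
python3 -m handwheel '[{"tx":0,"ty":0,"tz":-4,"roll":0},{"tx":0,"ty":0,"tz":-4,"roll":0},{"tx":0,"ty":0,"tz":-2,"roll":0},{"tx":0,"ty":0,"tz":0,"roll":0},{"tx":0,"ty":0,"tz":0,"roll":0}]'
```

```text
t: 18.22
tool_pos: [0.4353, -0.1034, 0.056]
tool_rot: [-2.024, -2.402, 0.0]
contact_force: [0.0, -0.5, -2.2]
opening: 0.0401
grip_force: 101.0
```

```bash
python3 -m handwheel '[{"tx":0,"ty":0,"tz":-24,"roll":0},{"tx":0,"ty":0,"tz":-30,"roll":0},{"tx":0,"ty":0,"tz":-30,"roll":0},{"tx":0,"ty":0,"tz":-30,"roll":0},{"tx":0,"ty":0,"tz":-30,"roll":0},{"tx":0,"ty":0,"tz":0,"roll":0.068},{"tx":0,"ty":0,"tz":0,"roll":0.068},{"tx":25.5,"ty":13.6,"tz":0,"roll":0},{"tx":25.5,"ty":13.6,"tz":0,"roll":0},{"tx":25.5,"ty":13.6,"tz":0,"roll":0},{"tx":25.5,"ty":13.6,"tz":0,"roll":0}]'
python3 -m handwheel '[{"tx":25.5,"ty":13.6,"tz":0,"roll":0},{"tx":25.5,"ty":13.6,"tz":0,"roll":0},{"tx":25.5,"ty":13.6,"tz":0,"roll":0},{"tx":25.5,"ty":13.6,"tz":0,"roll":0},{"tx":25.5,"ty":13.6,"tz":0,"roll":0},{"tx":0,"ty":0,"tz":0,"roll":0},{"tx":0,"ty":0,"tz":0,"roll":0}]'
cat >> lib.py <<'E'
def held(f,half,zl=-30,zh=-20):
    z=np.load(f+".npz"); T=z["T"]; P=cloud(cam("wrist",T),z["d"]); L=(P-T[:3,3])@T[:3,:3]*1000; g=z["p"].max(2)
    m=(g>45)&(abs(L[...,1])<half)&(abs(L[...,0])<40)&(L[...,2]>zl-10)&(L[...,2]<40); q=L[m]; t=np.percentile(q[:,2],1); print("held top",t.round(1))
    r=q[abs(q[:,2]-t)<4]; x=r[:,0]; print("x",np.percentile(x,[.5,1,99,99.5]).round(1),"rect",cv2.minAreaRect(r[:,:2].astype(np.float32)))
    # outer edge nearest camera: yaw from max x per y bin
    b=[(y,np.percentile(r[abs(r[:,1]-y)<2,0],98)) for y in range(-14,15,4) if (abs(r[:,1]-y)<2).sum()>5]; b=np.array(b); print("edge yaw deg",np.degrees(np.arctan(np.polyfit(b[:,0],b[:,1],1)[0])).round(2),b[:,1].round(1))
E
python3 - <<'E'
from lib import *
o=ctrl.get_obs(); print(o["tool_pos"].round(4),o["tool_rot"].round(3),o["q"].round(2),o["opening"])
p,d,T=snap("wrist","w9"); P=cloud(cam("wrist",T),d)
for q,m in rims(P,.037,.05,(.44,.72,.0,.3),20): show(q,"nest")
held("w9",24)
cv2.imwrite("pics/v9.png",p[:,:,::-1])
E
```

```text
t: 19.13
tool_pos: [0.4866, 0.0013, 0.1996]
tool_rot: [-2.183, -2.258, 0.001]
contact_force: [-0.2, 0.1, -2.0]
opening: 0.0399
grip_force: 102.0
t: 19.72
tool_pos: [0.5499, 0.1309, 0.1993]
tool_rot: [-2.18, -2.261, 0.003]
contact_force: [0.3, -0.4, -2.4]
opening: 0.0401
grip_force: 101.9
[0.5499 0.1309 0.1993] [-2.18  -2.261  0.003] [ 0.1  -0.07  1.78 -0.    1.42  0.07] 0.04012961279387332
nest 1118 z [0.0421 0.0434] [527.4 198.6] [60.6 61. ] 3.0
nest 1423 z [0.0424 0.0436] [623.4 201.9] [56.9 56. ] 1.3
nest 1097 z [0.0424 0.0436] [626.5 106. ] [60.1 68.6] 32.0
nest 430 z [0.0426 0.0482] [516.8 122.2] [54.8 18.2] 19.0
nest 29 z [0.0425 0.0434] [560.4 123.1] [2.1 9.9] 2.3
held top -38.1
x [-12.4 -12.3  10.8  11. ] rect ((-0.7181110382080078, 0.026887893676757812), (47.90164566040039, 23.459739685058594), 89.96308135986328)Traceback (most recent call last):
  File "<stdin>", line 5, in <module>
  File "lib.py", line 39, in held
    b=[(y,np.percentile(r[abs(r[:,1]-y)<2,0],98)) for y in range(-14,15,4) if (abs(r[:,1]-y)<2).sum()>5]; b=np.array(b); print("edge yaw deg",np.degrees(np.arctan(np.polyfit(b[:,0],b[:,1],1)[0])).round(2),b[:,1].round(1))
                                                                                                                                                                              ~^^^^^
IndexError: too many indices for array: array is 1-dimensional, but 2 were indexed
```

```bash
python3 - <<'E'
import re
s=open("lib.py").read(); i=s.index("def held"); s=s[:i]+'''def held(f,half,zl=-29,zh=-18):
    z=np.load(f+".npz"); T=z["T"]; P=cloud(cam("wrist",T),z["d"]); L=(P-T[:3,3])@T[:3,:3]*1000; g=z["p"].max(2)
    m=(g>45)&(abs(L[...,1])<half)&(abs(L[...,0])<35)&(L[...,2]>zl)
    q=L[m&(L[...,2]<zh)]; h=np.histogram(q[:,2],np.arange(zl,zh+1)); print("z hist",h[0])
    print("rim x",np.percentile(q[:,0],[1,2,98,99]).round(1))
    f=L[m&(L[...,2]>zh)&(L[...,2]<12)&(L[...,0]>10)]; print("near face x",np.median(f[:,0]).round(2),"yaw",np.degrees(np.arctan(np.polyfit(f[:,1],f[:,0],1)[0])).round(2),"slope/z",np.polyfit(f[:,2],f[:,0],1)[0].round(3))
'''
open("lib.py","w").write(s)
from lib import *
held("w9",18)
E
```

```text
z hist [  0   0   0   0   1  30 626 958 321 217 214]
rim x [-19.2 -19.   23.2  23.3]
near face x 22.85 yaw 0.34 slope/z 0.037
```

```bash
python3 -m handwheel '[{"tx":22.1,"ty":25.4,"tz":0,"roll":0},{"tx":22.1,"ty":25.4,"tz":0,"roll":0},{"tx":22.1,"ty":25.4,"tz":0,"roll":0},{"tx":0,"ty":0,"tz":30,"roll":0},{"tx":0,"ty":0,"tz":30,"roll":0},{"tx":0,"ty":0,"tz":25,"roll":0},{"tx":0,"ty":0,"tz":0,"roll":0},{"tx":0,"ty":0,"tz":0,"roll":0},{"tx":0,"ty":0,"tz":0,"roll":0}]'
python3 -c "
from lib import *
o=ctrl.get_obs(); print(o['tool_pos'].round(4),o['tool_rot'].round(3),o['grip_force'],o['opening'])"
```

```text
t: 20.52
tool_pos: [0.6249, 0.1981, 0.117]
tool_rot: [2.183, 2.257, 0.003]
contact_force: [0.8, 1.2, -1.5]
opening: 0.0398
grip_force: 102.2
[0.6249 0.1981 0.117 ] [2.183 2.257 0.003] 102.15984106063843 0.039759264066088054
```

```bash
python3 -m handwheel '[{"tx":1.8,"ty":-1.3,"tz":10,"roll":0},{"tx":0,"ty":0,"tz":0,"roll":0},{"tx":0,"ty":0,"tz":14,"roll":0},{"tx":0,"ty":0,"tz":8,"roll":0},{"tx":0,"ty":0,"tz":4,"roll":0},{"tx":0,"ty":0,"tz":2,"roll":0},{"tx":0,"ty":0,"tz":0,"roll":0},{"tx":0,"ty":0,"tz":0,"roll":0}]'
```

```text
t: 21.18
tool_pos: [0.623, 0.2005, 0.0773]
tool_rot: [2.183, 2.259, 0.0]
contact_force: [0.8, -0.4, -2.1]
opening: 0.0404
grip_force: 102.3
```

```bash
python3 -m handwheel '[{"tx":0,"ty":0,"tz":1.5,"roll":0},{"tx":0,"ty":0,"tz":1,"roll":0},{"tx":0,"ty":0,"tz":0,"roll":0},{"tx":0,"ty":0,"tz":0,"roll":0}]'
```

```text
t: 21.52
tool_pos: [0.6234, 0.2006, 0.0759]
tool_rot: [2.183, 2.258, 0.002]
contact_force: [-1.3, -0.2, 2.8]
opening: 0.04
grip_force: 102.7
```

```bash
python3 -m handwheel '[{"tx":0,"ty":0,"tz":0,"roll":0},{"tx":0,"ty":0,"tz":0,"roll":0},{"tx":0,"ty":0,"tz":0,"roll":0},{"tx":0,"ty":0,"tz":-20,"roll":0},{"tx":0,"ty":0,"tz":-35,"roll":0},{"tx":0,"ty":0,"tz":-35,"roll":0},{"tx":0,"ty":0,"tz":-35,"roll":0},{"tx":0,"ty":0,"tz":0,"roll":0},{"tx":0,"ty":0,"tz":0,"roll":0}]' 58
python3 - <<'E'
from lib import *
p,d,T=snap("wrist","w10"); P=cloud(cam("wrist",T),d)
for q,m in rims(P,.085,.108,(.45,.72,.02,.28),20): show(q,"seated rim")
E
python3 -m handwheel '[{"tx":-36.4,"ty":-6,"tz":0,"roll":-0.053},{"tx":-36.4,"ty":-6,"tz":0,"roll":0},{"tx":-36.4,"ty":-6,"tz":0,"roll":0},{"tx":-36.4,"ty":-6,"tz":0,"roll":0},{"tx":-36.4,"ty":-6,"tz":0,"roll":0},{"tx":-36.4,"ty":-6,"tz":0,"roll":0},{"tx":-36.4,"ty":-6,"tz":0,"roll":0},{"tx":-36.4,"ty":-6,"tz":0,"roll":0},{"tx":-36.4,"ty":-6,"tz":0,"roll":0},{"tx":-36.4,"ty":-6,"tz":0,"roll":0},{"tx":-36.4,"ty":-6,"tz":0,"roll":0},{"tx":0,"ty":0,"tz":0,"roll":0}]'
```

```text
t: 22.27
tool_pos: [0.6247, 0.2009, 0.2039]
tool_rot: [2.18, 2.256, 0.009]
contact_force: [-0.4, -0.2, 0.2]
opening: 0.0582
grip_force: 0.0
seated rim 1234 z [0.097  0.0983] [625.1 202.8] [42.  42.1] 1.9
seated rim 703 z [0.095 0.098] [523.5 104.8] [34.7 35.2] 1.9
t: 23.32
tool_pos: [0.5879, -0.2094, 0.1971]
tool_rot: [-2.128, -2.308, 0.005]
contact_force: [0.8, -0.1, 0.6]
opening: 0.0579
grip_force: 0.0
```

```bash
python3 -m handwheel '[{"tx":0,"ty":0,"tz":0,"roll":-0.119},{"tx":0,"ty":0,"tz":0,"roll":-0.119},{"tx":0,"ty":0,"tz":0,"roll":-0.119},{"tx":0,"ty":0,"tz":0,"roll":-0.119},{"tx":0,"ty":0,"tz":0,"roll":-0.119},{"tx":0,"ty":0,"tz":0,"roll":0},{"tx":0,"ty":0,"tz":0,"roll":0}]' 64
python3 - <<'E'
from lib import *
o=ctrl.get_obs(); print(o["tool_pos"].round(4),o["tool_rot"].round(3),o["q"].round(2))
p,d,T=snap("wrist","w11"); P=cloud(cam("wrist",T),d)
for q,m in rims(P,.064,.078,(.5,.63,-.31,-.17),20):
    show(q,"hex"); D=(q.mean(0)-T[:3,3])@T[:3,:3]; print(D.round(4))
    (cx,cy),s,a=cv2.minAreaRect((q[:,:2]*1000).astype(np.float32))
    for b in range(0,180,2):
        u=np.array([np.cos(np.radians(b)),np.sin(np.radians(b))]); e=np.percentile(q[:,:2]@u*1000,[.5,99.5]); 
        if e[1]-e[0]<47.3: print(b,(e[1]-e[0]).round(1),(e.sum()/2).round(1))
cv2.imwrite("pics/v11.png",p[:,:,::-1])
E
```

```text
t: 23.9
tool_pos: [0.5891, -0.2033, 0.1978]
tool_rot: [-1.353, -2.832, -0.0]
contact_force: [-0.4, -0.4, -0.6]
opening: 0.0638
grip_force: 0.0
[ 0.5891 -0.2033  0.1978] [-1.353 -2.832 -0.   ] [-0.45  0.07  1.65  0.    1.42 -1.13]
hex 874 z [0.0702 0.0715] [ 568.5 -239.9] [46.  52.4] 37.5
[-0.016  -0.0391  0.1282]
32 47.1 355.1
34 46.6 337.2
36 46.1 319.0
38 45.6 300.3
40 45.9 281.5
42 46.5 262.2
44 47.0 242.6
96 47.0 -298.4
98 46.5 -317.1
100 46.4 -335.3
102 46.7 -353.1
104 47.0 -370.4
154 46.9 -616.4
156 46.5 -617.3
158 46.0 -617.4
160 46.0 -616.6
162 46.6 -615.1
164 47.1 -612.8
```

View pics/v11.png

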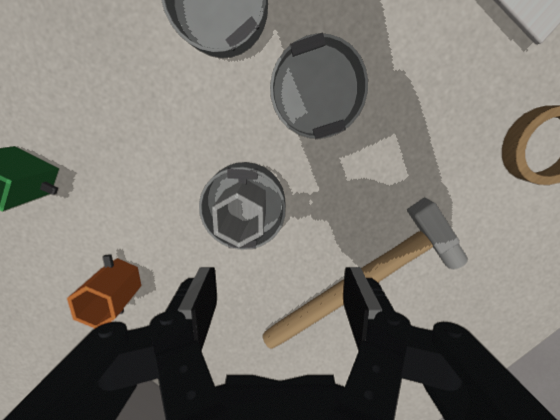

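The view shows the steel hex cup in its pot at (243,205), with the orange look-alike at (105,290) and the hammer well clear. Centre is (568.5,−239.9), flats at 39° mod 60.

```bash
python3 -m handwheel '[{"tx":-7.8,"ty":-19.5,"tz":0,"roll":0},{"tx":-7.8,"ty":-19.5,"tz":0,"roll":0},{"tx":0,"ty":0,"tz":30,"roll":0},{"tx":0,"ty":0,"tz":30,"roll":0},{"tx":0,"ty":0,"tz":22,"roll":0},{"tx":0,"ty":0,"tz":0,"roll":0},{"tx":0,"ty":0,"tz":0,"roll":0}]' 64
python3 - <<'E'
from lib import *
o=ctrl.get_obs(); print(o["tool_pos"].round(4),o["tool_rot"].round(3),o["q"].round(2))
p,d,T=snap("wrist","w12"); P=cloud(cam("wrist",T),d)
for q,m in rims(P,.066,.078,(.5,.63,-.31,-.17),100):
    show(q,"hex"); L=(q-T[:3,3])@T[:3,:3]*1000; print("tool x/y extents",np.percentile(L,[.5,99.5],axis=0).round(1))
E
```

```text
t: 24.53
tool_pos: [0.5683, -0.2399, 0.1159]
tool_rot: [-1.351, -2.832, -0.0]
contact_force: [-0.4, -0.1, -0.3]
opening: 0.0641
grip_force: 0.0
[ 0.5683 -0.2399  0.1159] [-1.351 -2.832 -0.   ] [-0.52  0.13  1.73  0.    1.29 -1.2 ]
hex 1581 z [0.0703 0.0714] [ 568.7 -240.1] [46.1 53.3] 38.5
tool x/y extents [[-25.5 -22.5  44.1]
 [ 25.2  23.1  49.8]]
```

Centred. Descending to grip.

```bash
python3 -m handwheel '[{"tx":0,"ty":0,"tz":25,"roll":0},{"tx":0,"ty":0,"tz":25,"roll":0},{"tx":0,"ty":0,"tz":14,"roll":0},{"tx":0,"ty":0,"tz":6,"roll":0},{"tx":0,"ty":0,"tz":0,"roll":0},{"tx":0,"ty":0,"tz":0,"roll":0}]' 64
python3 -m handwheel '[{"tx":0,"ty":0,"tz":0,"roll":0},{"tx":0,"ty":0,"tz":0,"roll":0},{"tx":0,"ty":0,"tz":0,"roll":0},{"tx":0,"ty":0,"tz":0,"roll":0},{"tx":0,"ty":0,"tz":0,"roll":0}]' 36 100
python3 -m handwheel '[{"tx":0,"ty":0,"tz":0,"roll":0.1},{"tx":0,"ty":0,"tz":0,"roll":0.1},{"tx":0,"ty":0,"tz":0,"roll":0.1},{"tx":0,"ty":0,"tz":0,"roll":0.1},{"tx":0,"ty":0,"tz":0,"roll":0},{"tx":0,"ty":0,"tz":0,"roll":0}]'
```

```text
t: 25.08
tool_pos: [0.5703, -0.2411, 0.0492]
tool_rot: [1.35, 2.835, -0.0]
contact_force: [-0.2, -0.6, 0.3]
opening: 0.0635
grip_force: 0.0
t: 25.5
tool_pos: [0.5711, -0.2417, 0.0504]
tool_rot: [1.349, 2.832, -0.001]
contact_force: [-1.4, -0.3, 6.1]
opening: 0.0439
grip_force: 103.3
t: 26.0
tool_pos: [0.5711, -0.2411, 0.0503]
tool_rot: [1.885, 2.508, 0.002]
contact_force: [0.4, 0.6, 6.9]
opening: 0.0439
grip_force: 103.5
```

```bash
python3 -m handwheel '[{"tx":0,"ty":0,"tz":0,"roll":0.1},{"tx":0,"ty":0,"tz":0,"roll":0.1},{"tx":0,"ty":0,"tz":0,"roll":0.1},{"tx":0,"ty":0,"tz":0,"roll":0.1},{"tx":0,"ty":0,"tz":0,"roll":0.1},{"tx":0,"ty":0,"tz":0,"roll":0.1},{"tx":0,"ty":0,"tz":0,"roll":0.1},{"tx":0,"ty":0,"tz":0,"roll":0.1},{"tx":0,"ty":0,"tz":0,"roll":0.1},{"tx":0,"ty":0,"tz":0,"roll":0},{"tx":0,"ty":0,"tz":0,"roll":0}]'
python3 -m handwheel '[{"tx":0,"ty":0,"tz":-3,"roll":0},{"tx":0,"ty":0,"tz":-3,"roll":0},{"tx":0,"ty":0,"tz":-2,"roll":0},{"tx":0,"ty":0,"tz":0,"roll":0},{"tx":0,"ty":0,"tz":0,"roll":0}]'
```

```text
t: 26.92
tool_pos: [0.57, -0.242, 0.0504]
tool_rot: [2.789, 1.439, -0.001]
contact_force: [-4.3, -1.4, 8.7]
opening: 0.0437
grip_force: 103.7
t: 27.33
tool_pos: [0.5689, -0.241, 0.0557]
tool_rot: [-2.792, -1.441, 0.002]
contact_force: [-2.7, -3.6, 0.4]
opening: 0.044
grip_force: 102.6
```

```bash
python3 -m handwheel '[{"tx":0,"ty":0,"tz":-3,"roll":0},{"tx":0,"ty":0,"tz":-4,"roll":0},{"tx":0,"ty":0,"tz":-4,"roll":0},{"tx":0,"ty":0,"tz":0,"roll":0},{"tx":0,"ty":0,"tz":0,"roll":0}]'
```

```text
t: 27.75
tool_pos: [0.5703, -0.2402, 0.0677]
tool_rot: [2.791, 1.441, 0.003]
contact_force: [-0.7, 0.2, -2.3]
opening: 0.0437
grip_force: 102.4
```

```bash
python3 -m handwheel '[{"tx":0,"ty":0,"tz":-25,"roll":0},{"tx":0,"ty":0,"tz":-35,"roll":0},{"tx":0,"ty":0,"tz":-35,"roll":0},{"tx":0,"ty":0,"tz":-35,"roll":0},{"tx":0,"ty":0,"tz":0,"roll":-0.065},{"tx":0,"ty":0,"tz":0,"roll":-0.065},{"tx":30.4,"ty":-17.5,"tz":0,"roll":0},{"tx":30.4,"ty":-17.5,"tz":0,"roll":0},{"tx":30.4,"ty":-17.5,"tz":0,"roll":0},{"tx":30.4,"ty":-17.5,"tz":0,"roll":0}]'
python3 -m handwheel '[{"tx":30.4,"ty":-17.5,"tz":0,"roll":0},{"tx":30.4,"ty":-17.5,"tz":0,"roll":0},{"tx":30.4,"ty":-17.5,"tz":0,"roll":0},{"tx":30.4,"ty":-17.5,"tz":0,"roll":0},{"tx":0,"ty":0,"tz":0,"roll":0},{"tx":0,"ty":0,"tz":0,"roll":0}]'
python3 - <<'E'
from lib import *
o=ctrl.get_obs(); print(o["tool_pos"].round(4),o["tool_rot"].round(3),o["q"].round(2),o["opening"])
p,d,T=snap("wrist","w13"); P=cloud(cam("wrist",T),d)
for q,m in rims(P,.037,.047,(.44,.72,.0,.3),20): show(q,"nest")
held("w13",18)
cv2.imwrite("pics/v13.png",p[:,:,::-1])
E
```

```text
t: 28.58
tool_pos: [0.5645, -0.0985, 0.1969]
tool_rot: [-2.692, -1.618, -0.002]
contact_force: [-0.0, 0.0, -1.2]
opening: 0.044
grip_force: 102.6
t: 29.08
tool_pos: [0.5596, 0.042, 0.1969]
tool_rot: [-2.689, -1.624, -0.001]
contact_force: [-0.1, -0.2, -1.7]
opening: 0.0441
grip_force: 102.6
[0.5596 0.042  0.1969] [-2.689e+00 -1.624e+00 -1.000e-03] [-0.06 -0.08  1.8   0.    1.42  0.43] 0.04410356338004289
nest 528 z [0.0424 0.0436] [608.5 193.3] [26.4 39.7] 2.0
nest 304 z [0.0422 0.0445] [641.6 179.2] [20.8  9.8] 4.0
nest 1512 z [0.0418 0.0434] [527.3 198.7] [61.4 61.1] 82.8
nest 70 z [0.0426 0.0464] [613.3 181.3] [ 2.7 17.8] 85.3
nest 1333 z [0.0424 0.0437] [626.2 106.1] [68.3 60.1] 2.0
nest 356 z [0.0424 0.0435] [530.  117.9] [63.9 18.1] 1.8
nest 937 z [0.0385 0.0425] [525.7 104.5] [31.9 26.2] 2.0
nest 390 z [0.0423 0.0435] [530.6  89. ] [64.8 21.3] 3.1
z hist [  0   0   0   0   0   0   0  70 777 748 220]
rim x [-22.2 -21.4  28.1  28.7]
near face x 24.25 yaw 3.01 slope/z 0.003
```

View pics/v13.png

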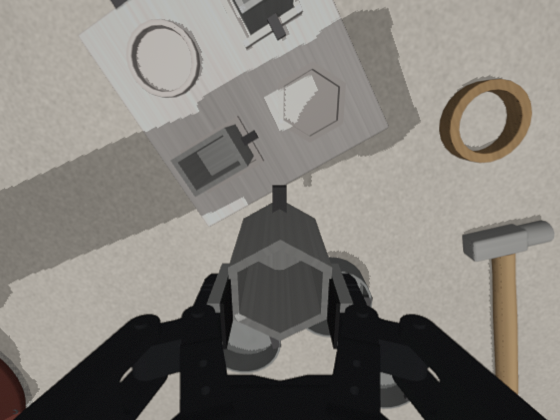

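Hex nest is at (626.2,106.1); the cup is held upright with its centre about 2.5 mm along tool +x.

```bash
python3 -m handwheel '[{"tx":28.4,"ty":9.7,"tz":0,"roll":0},{"tx":28.4,"ty":9.7,"tz":0,"roll":0},{"tx":28.4,"ty":9.7,"tz":0,"roll":0},{"tx":0,"ty":0,"tz":30,"roll":0},{"tx":0,"ty":0,"tz":30,"roll":0},{"tx":0,"ty":0,"tz":20,"roll":0},{"tx":0,"ty":0,"tz":0,"roll":0},{"tx":0,"ty":0,"tz":0,"roll":0},{"tx":0,"ty":0,"tz":0,"roll":0}]'
python3 - <<'E'
from lib import *
o=ctrl.get_obs(); print(o['tool_pos'].round(4),o['tool_rot'].round(3),o['opening'])
D=(np.array([.625,.1039,o['tool_pos'][2]])-o['tool_pos'])@pose(o)[:3,:3]*1000; print("to go",D.round(1))
E
```

```text
t: 29.88
tool_pos: [0.6266, 0.1006, 0.1185]
tool_rot: [2.692, 1.617, 0.003]
contact_force: [-1.0, 1.4, -1.1]
opening: 0.0441
grip_force: 102.6
[0.6266 0.1006 0.1185] [2.692 1.617 0.003] 0.04408490232292171
to go [ 2.2 -3.  -0. ]
```

```bash
python3 -m handwheel '[{"tx":2.2,"ty":-3,"tz":10,"roll":0},{"tx":0,"ty":0,"tz":0,"roll":0},{"tx":0,"ty":0,"tz":12,"roll":0},{"tx":0,"ty":0,"tz":0,"roll":0},{"tx":0,"ty":0,"tz":0,"roll":0}]'
python3 - <<'E'
from lib import *
o=ctrl.get_obs(); print(o['tool_pos'].round(4),o['tool_rot'].round(3),o['opening'])
D=(np.array([.625,.1039,o['tool_pos'][2]])-o['tool_pos'])@pose(o)[:3,:3]*1000; print("to go",D.round(1))
E
```

```text
t: 30.3
tool_pos: [0.623, 0.1048, 0.0937]
tool_rot: [-2.691, -1.619, 0.003]
contact_force: [1.0, 0.6, -1.0]
opening: 0.044
grip_force: 102.6
[0.623  0.1048 0.0937] [-2.691 -1.619  0.003] 0.044036625666253354
to go [ 0.2  2.2 -0. ]
```

```bash
python3 -m handwheel '[{"tx":0,"ty":1.5,"tz":0,"roll":0},{"tx":0,"ty":0,"tz":8,"roll":0},{"tx":0,"ty":0,"tz":4,"roll":0},{"tx":0,"ty":0,"tz":2,"roll":0},{"tx":0,"ty":0,"tz":0,"roll":0},{"tx":0,"ty":0,"tz":0,"roll":0}]'
python3 - <<'E'
from lib import *
o=ctrl.get_obs(); D=(np.array([.625,.1039,o['tool_pos'][2]])-o['tool_pos'])@pose(o)[:3,:3]*1000; print("to go",D.round(1))
E
python3 -m handwheel '[{"tx":0,"ty":0,"tz":1,"roll":0},{"tx":0,"ty":0,"tz":1,"roll":0},{"tx":0,"ty":0,"tz":0,"roll":0},{"tx":0,"ty":0,"tz":0,"roll":0}]'
```

```text
t: 30.8
tool_pos: [0.6247, 0.1041, 0.0801]
tool_rot: [-2.692, -1.619, 0.002]
contact_force: [-0.2, -0.7, -1.5]
opening: 0.0437
grip_force: 103.0
to go [ 0.   0.4 -0. ]
t: 31.13
tool_pos: [0.6251, 0.1041, 0.0788]
tool_rot: [-2.692, -1.619, -0.0]
contact_force: [-0.1, 0.7, -1.5]
opening: 0.0437
grip_force: 103.0
```

```bash
python3 -m handwheel '[{"tx":0,"ty":0,"tz":1,"roll":0},{"tx":0,"ty":0,"tz":1,"roll":0},{"tx":0,"ty":0,"tz":0,"roll":0},{"tx":0,"ty":0,"tz":0,"roll":0}]'
```

```text
t: 31.47
tool_pos: [0.6254, 0.1041, 0.0774]
tool_rot: [2.692, 1.619, 0.001]
contact_force: [-1.1, 1.0, 3.0]
opening: 0.0439
grip_force: 103.4
```

Contact at the expected height (0.0774), so I'll release, retreat and verify.

```bash
python3 -m handwheel '[{"tx":0,"ty":0,"tz":0,"roll":0},{"tx":0,"ty":0,"tz":0,"roll":0},{"tx":0,"ty":0,"tz":0,"roll":0},{"tx":0,"ty":0,"tz":-20,"roll":0},{"tx":0,"ty":0,"tz":-35,"roll":0},{"tx":0,"ty":0,"tz":-35,"roll":0},{"tx":0,"ty":0,"tz":-35,"roll":0},{"tx":-30,"ty":-20,"tz":0,"roll":0},{"tx":-30,"ty":-20,"tz":0,"roll":0},{"tx":-30,"ty":-20,"tz":0,"roll":0},{"tx":0,"ty":0,"tz":0,"roll":0},{"tx":0,"ty":0,"tz":0,"roll":0}]' 60
python3 - <<'E'
from lib import *
p,d,T=snap("wrist","w14"); P=cloud(cam("wrist",T),d)
for q,m in rims(P,.088,.108,(.45,.72,.02,.28),20): show(q,"seated rim")
p2,_,_=snap("top","top2")
im=np.zeros((420,800,3),np.uint8); im[:,:560]=p[:,:,::-1]; im[:199,560:]=cv2.convertScaleAbs(cv2.resize(p2[140:270,80:237,::-1],(240,199)),alpha=1.8); cv2.imwrite("pics/v14.png",im)
E
```

```text
t: 32.47
tool_pos: [0.5285, 0.0522, 0.2013]
tool_rot: [-2.693, -1.617, 0.0]
contact_force: [0.6, 0.1, 0.1]
opening: 0.0603
grip_force: 0.0
seated rim 94 z [0.0946 0.0983] [609.2 181.7] [ 4.8 12.1] 67.1
seated rim 1526 z [0.0971 0.0986] [627.2 106.4] [52.5 46. ] 2.2
seated rim 1169 z [0.0972 0.0984] [531.2 104.8] [50.1 34.1] 2.0
```

View pics/v14.png

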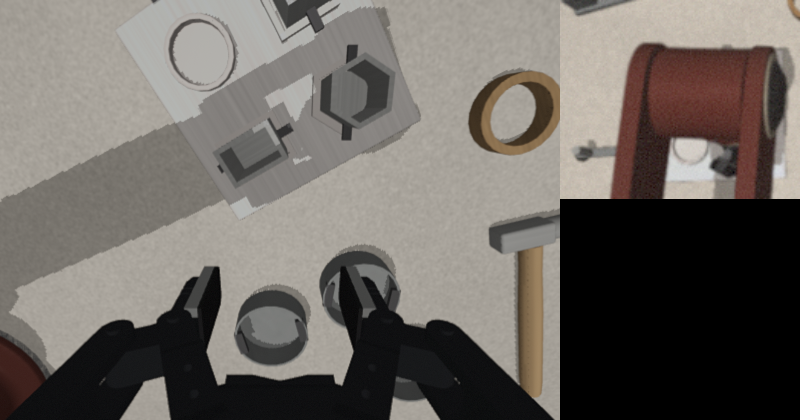

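The hex, oblong and square cups are seated with their rims at 0.098 m, the outrigger still points out, and all three pots are empty. Handing in.

```bash
python3 -c "
from station import ctrl
print(ctrl.finish_job())"
```

```text
the job is handed in; nothing more can be done
None
```

I handed the job in at about 32 s: outrigger swung out to its end stop, then the oblong, square and hex cups set upright and fully down in their nests; the round cup was absent, and I left the tape, hammer and look-alikes alone.

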